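Present a basement dust-sample plate on the light box

ROBOT

A 6-joint arm with a two-finger parallel gripper is mounted at the origin on the work surface. World frame = base frame: x ahead of the robot, y to its left, z up, the work surface at z = 0. Lengths are in m, angles in rad, forces in N, time in s.
With the tool pointing down it reaches from about 0.275 to 0.975 m from the base axis. Payload 8.4 kg.
Tool frame: the origin (TCP) lies on the centre line of the jaws, within the pads' length; the fingertips stand 14 mm ahead of it and the grasp point (between the pads) lies 5 mm behind it (arm.tips_ahead is the distance from the TCP to the fingertips, in m); z points along the fingers, y is the direction in which the jaws open and shut (so a half turn about z gives the same grasp; the last joint's range is limited). The gripper opens to 92 mm and grips with 3 to 60 N. Pads are 20 mm wide; open, the fingers measure 128 mm over their backs; the gripper's body (75 mm by 189 mm) begins 69 mm behind the grasp point.
Start: joints at [-0.002, 0.353, 1.633, -0, 1.155, -0.002], TCP at [0.625, -0, 0.229] pointing down, gripper open.
Joint ranges: [-2.63, 2.63], [-0.92, 2.1], [0.06, 2.66], [-1.3, 4.44], [0, 2.69], [-3.02, 3.02]. Speed limits (rad/s): [2.22, 2.22, 2.79, 3.14, 3.14, 3.14].

INTERFACE

Orientations are given as a rotation vector (axis times angle).
In Python, from workcell import arm gives the robot as it stands.
- The arm moves only by the tool drive_tool, never from a script. Its argument "moves" is a list that holds one entry, the list of rows, each a list of 7 numbers: the shift along the tool's x, y, z in m, then the turn, a rotation vector about the tool's x, y, z in degrees, then the opening, from 0 (shut) to 1 (fully open). In form: [[[tx, ty, tz, rx, ry, rz, gripper], ...]]. A call has 1 to 8 rows; each row is the pose to reach, as a shift and turn from the pose commanded when the call began, along the tool's axes at that moment; what a row does not reach only later rows make up. A row lasts 1/10 s, in which the tool goes at most 50 mm and 8.59 degrees, less where a joint would pass 70% of its speed; a pose out of reach is approached as far as the arm can. A call with a gripper value outside its range is refused whole. The fingers move at their own pace and stop on an object; "force" is the grip in N (left out, the last holds). Time passes only in rows, so rows that repeat a pose let the fingers close. It gives the time, the measured TCP pose, the force and the opening at its end, in the units of the state.
- arm.get_state(): the state, without advancing time (a new reading comes with each control period).
- arm.read_camera(name): name is "scene" or "side" or "wrist"; returns (picture, depth): 384x512x3 uint8, red, green, blue; 384x512 float32, m along the optical axis (not along the pixel's ray), 0 where there is no reading.
- arm.calibration(name): a dict with "fx", "fy", "cx", "cy" (pixels), "k1" (the pictures are not rectified: a ray, as slopes to the right and down, at radius r is drawn at 1 + k1 r^2 times it, then the intrinsics apply), "R" (3x3) and "t" (3): a world point X has camera coordinates R X + t. Camera axes: x right, y down, z forward; pixel columns grow to the right and rows downward; lengths in m; the calibration is good to about 2 mm. A picture is of the moment at which its call begins: read the wrist's pose just before it. calibration takes no time and is no camera call; for the wrist camera it gives the pose at the moment of the call.
- arm.hand_in(): hands the job in, once; it reports no verdict.
The state is a dict: "time_s": time; "qpos": joint angles; "qd": joint speeds; "effort": joint torques, N m; "tool_pos": TCP position; "orientation": TCP orientation; "contact_force": force on the tool from outside, world axes, zero at the start; "ft_torque": the same for the moment, N m; "finger_gap": opening from 0.0 (shut) to 1.0 (fully open).
Only numpy, scipy, OpenCV 4.12 (cv2) and the standard library are available. Lean on these libraries where they do the work, as an engineer would, in place of code of your own. Each camera call takes 0.05 s, during which the arm holds its last target.

TASK

In the basement test corner, turn the light box's selector to its green mark and let go of it. Then lift the blue-green sample plate off its round stand, find its frosted label end by the small corner notch, and hold the plate over the middle of the light panel, its centre about 10 cm above the panel, label face up and level from side to side, with the frosted end pointing to the panel's far edge (the one away from the selector) and raised so that the plate slopes at about 30 degrees. Finish still holding it there in the gripper, still and touching nothing else; leave the jar, the torch and the cardboard box where they are.

Things in the scene. Friction and masses are not known exactly. Their poses are not given: they have to be found in the camera images.
- light_box: fixed grey box, 250 (its x) x 160 (its y) x 35 mm high, origin at the centre of its underside. Its +x runs from the selector (at x = -85 mm) towards the far edge of the panel. Its yaw on the table is within 0.35 rad.
- panel_mid (a point): centre of the cream light panel, on the light box's top face, 40 mm to the +x side of the box's centre; axes as the box: x towards the panel's far edge (away from the selector), z up. The panel is 146 x 136 mm.
- selector (a joint): angle of the selector in rad, growing clockwise seen from above, range 0 to 2.1. It clicks into four detents: 0 grey dot, 0.7 yellow dot, 1.4 GREEN dot (wanted), 2.1 red dot. Pushing it over a detent takes about 0.1 N m; let go between two dots it snaps to the nearer one (it may stay put only if left almost exactly half-way).
- selector_grip (a point): point on the selector's vertical axis at the height to grip it, 67 mm above the table. The selector is a white upright bar, 42 mm long, 14 mm thick, its top 79 mm and the bottom of its sides 43 mm above the table, on a disc of 44 mm diameter. The point's x axis runs along the bar towards its red pointer end and turns with it; the point's z is up. At value 1.4 the pointer points 0.35 rad clockwise (seen from above) of the light box's +x.
- stand: fixed black round stand, origin at the centre of its underside: a disc of 136 mm diameter, 6 mm high, with two ribs (10 mm long, 30 mm wide, top 30 mm above the table) 35 mm either side of the centre along its x. The plate lies across the ribs, along the stand's x, its 40 mm width overhanging the ribs, nothing under its middle but the disc.
- plate_mid (a point): centre of the sample plate (half-way through its thickness): a rigid plate 120 (x) x 40 (y) x 6 mm, about 35 g, translucent blue-green with a dark round sample spot. x points to the frosted label end, z out of the label face (up at the start), its centre then 33 mm above the table. The frosted end is the whitish last 30 mm, with a yellow label on its upper face, and a 10 x 10 mm square notch cut out of its corner at +x, +y. Can be gripped across its 40 mm width at the middle.
- frosted_end (a point): middle of the plate's frosted, notched end edge (plate x = +60 mm); axes as the plate's
- clear_end (a point): middle of the plate's plain blue-green (not frosted) end edge (plate x = -60 mm); axes as the plate's
- plate: the sample plate as a whole (see plate_mid); origin at the centre of its underside
- jar: bystander: closed round jar, 56 mm diameter, 75 mm high, loose; origin at the centre of its underside
- torch: bystander: lying black and silver pocket torch, 135 mm long, 38 mm thick, loose; origin on the table under it, its x along it (-50 to +85 mm)
- plate_box: bystander: cardboard box 100 x 140 x 45 mm, loose; origin at the centre of its underside
Not all that is in view belongs to the job. There is more than one size of the plate; the job needs the smallest.

How it is judged:
On the way, in this order (a step that is already met when the one before it is completed fails the run):
1. the selector sits at the green mark (1.2 to 1.6 rad), let go and still (value of joint selector between 1.2 and 1.6 rad and velocity of joint selector between -0.1 and 0.1 rad/s and contact force between the fingers and light_box below 0.1 N), for 0.2 s.
2. the plate is held in the fingers, lifted clear of the stand (contact force between the fingers and plate above 1 N and contact force between plate and light_box below 0.05 N and contact force between plate and stand below 0.05 N and height (world z) of plate_mid above 0.06 m), for 0.2 s.
At the end, for the whole second after the job is handed in: Selector at green (+-0.2 rad). Plate held still by the fingers alone, centre 60-150 mm above the panel; frosted end >20 mm past the panel centre, clear end >20 mm before it, both within 35 mm of the centre line; slope 15-50 deg, frosted end high, label face up, sideways level +-15 deg (value of joint selector between 1.2 and 1.6 rad and contact force between the fingers and plate above 1 N and contact force between plate and light_box below 0.05 N and contact force between plate and stand below 0.05 N and x of frosted_end in the frame of panel_mid above 0.02 m and x of clear_end in the frame of panel_mid below -0.02 m and y of frosted_end in the frame of panel_mid between -0.035 and 0.035 m and y of clear_end in the frame of panel_mid between -0.035 and 0.035 m and z of plate_mid in the frame of panel_mid between 0.06 and 0.15 m and angle between plate_mid's own x axis and vertical between 0.7 and 1.31 rad and angle between plate_mid's own z axis and vertical below 0.95 rad and angle between plate_mid's own y axis and vertical between 1.31 and 1.83 rad and linear speed of plate below 0.03 m/s); the arm keeps its last pose, push and grip.
It fails at once if the jar is moved by more than 30 mm (distance of jar from where it was at the start of the episode above 0.03 m).
It fails at once if the torch is moved by more than 30 mm (distance of torch from where it was at the start of the episode above 0.03 m).
It fails at once if the cardboard box is moved by more than 30 mm (distance of plate_box from where it was at the start of the episode above 0.03 m).
It also fails if it takes over 51 s, if anything falls off the work surface, if the arm or the gripper's body presses on something with over 40 N, if the wrist force passes 120 N, or if a joint passes its speed limit or range.

## Working session

There is one attempt and no reset: what is moved stays moved. The work goes in short steps, Python scripts to look and compute and a tool call to move; the robot and the scene stay as the last step left them, time stands still between calls to the robot, and variables do not carry over. Pictures are saved under pics/ and viewed, and the job is handed in when it is done.

Besides the shell and the picture viewer there is one more tool, called by a JSON object that holds its "api" and its "payload", one argument or row to a line. drive_tool: Moves the arm, as the interface text tells. Its arguments: {"type":"object","properties":{"moves":{"type":"array"},"force":{"type":"number"}},"required":["moves"]}

```bash
mkdir -p pics
cat > h.py <<'E'
from workcell import arm
import numpy as np, cv2
from scipy.spatial.transform import Rotation as Ro
def shot(n,tag):
    c=arm.calibration(n); im,d=arm.read_camera(n)
    cv2.imwrite(f'pics/{tag}.png',cv2.cvtColor(im,cv2.COLOR_RGB2BGR)); np.savez(f'pics/{tag}.npz',im=im,d=d,**{k:np.array(v) for k,v in c.items()})
def load(tag): return np.load(f'pics/{tag}.npz')
def ray(z,u,v):
    K=np.array([[z['fx'],0,z['cx']],[0,z['fy'],z['cy']],[0,0,1]],float)
    x,y=(u-z['cx'])/z['fx'],(v-z['cy'])/z['fy']; a,b=x,y
    for _ in range(20):
        s=1+z['k1']*(a*a+b*b); a,b=x/s,y/s
    return np.array([a,b,1.])
def pt(z,u,v):
    d=float(z['d'][int(round(v)),int(round(u))]); return z['R'].T@(ray(z,u,v)*d-z['t'])
def atz(z,u,v,h):
    r=z['R'].T@ray(z,u,v); o=-z['R'].T@z['t']; return o+r*(h-o[2])/r[2]
def proj(z,X):
    c=z['R']@np.array(X)+z['t']; a=c[:2]/c[2]; a=a*(1+z['k1']*(a@a)); return float(a[0]*z['fx']+z['cx']),float(a[1]*z['fy']+z['cy'])
def crop(tag,x0,y0,x1,y1,s):
    im=cv2.imread(f'pics/{tag}.png')[y0:y1,x0:x1]; cv2.imwrite(f'pics/{tag}_c{x0}_{y0}.png',cv2.resize(im,None,fx=s,fy=s,interpolation=cv2.INTER_CUBIC))
E
python3 - <<'E'
from h import *
shot('scene','s0'); shot('side','d0'); shot('wrist','w0')
s=arm.get_state(); print(s)
E
```

```text
{'time_s': 0.15, 'qpos': array([-2.41767401e-03,  3.53495154e-01,  1.63396588e+00, -1.45072207e-05,
        1.15518596e+00, -2.39167569e-03]), 'qd': array([-1.83169502e-03, -3.14990945e-03, -2.20728815e-03, -4.12258848e-04,
       -7.91955928e-06,  5.44810759e-04]), 'effort': array([-8.47799656e-04, -5.94210899e+01, -3.34467816e+01,  6.96930941e-02,
        2.04021111e-02, -8.35750166e-05]), 'tool_pos': array([ 6.24635794e-01, -1.47484946e-05,  2.28031227e-01]), 'orientation': array([-2.22094185e+00, -2.22089714e+00,  1.18274824e-03]), 'contact_force': array([ 0.53837801, -0.63409064, -0.16482162]), 'ft_torque': array([-0.00733195, -0.04240744,  0.03612389]), 'finger_gap': 1.0002706134122799}
```

View pics/s0.png

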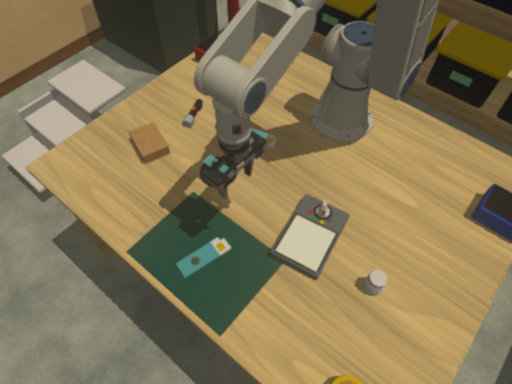

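View pics/d0.png

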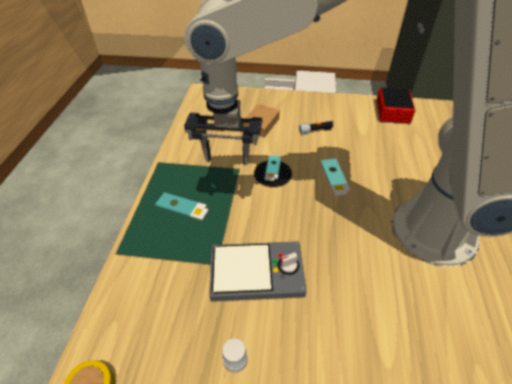

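View pics/w0.png

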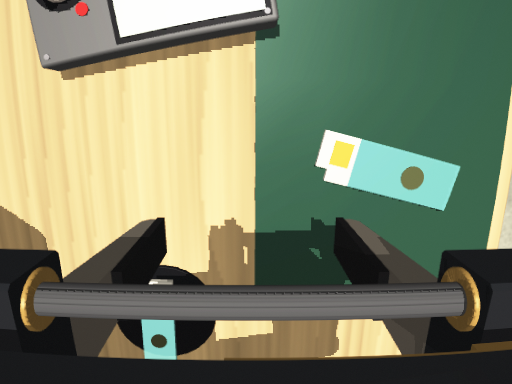

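The side view shows three plates: one on the green mat (182,206), one on the black round stand (273,168) and one loose on the table (335,176). The one wanted is on the stand. The light box is at (257,271), with its selector at (288,262). I'll check these in close crops.

Run:
```python
from h import *
crop('d0',235,140,355,210,6); crop('d0',200,230,320,310,6); crop('s0',260,185,360,285,6)
```

```text
(no output)
```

View pics/d0_c235_140.png

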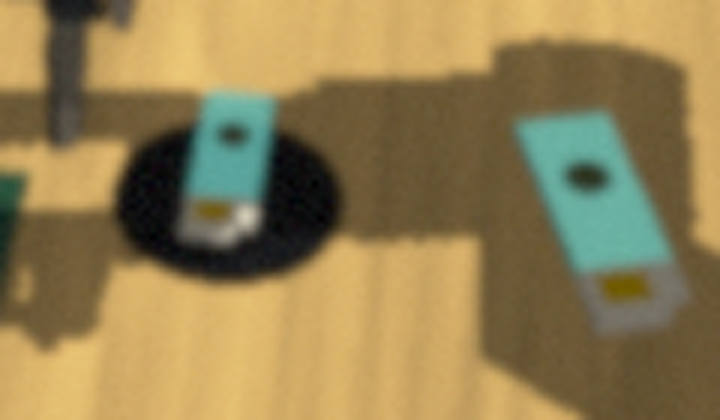

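View pics/d0_c200_230.png

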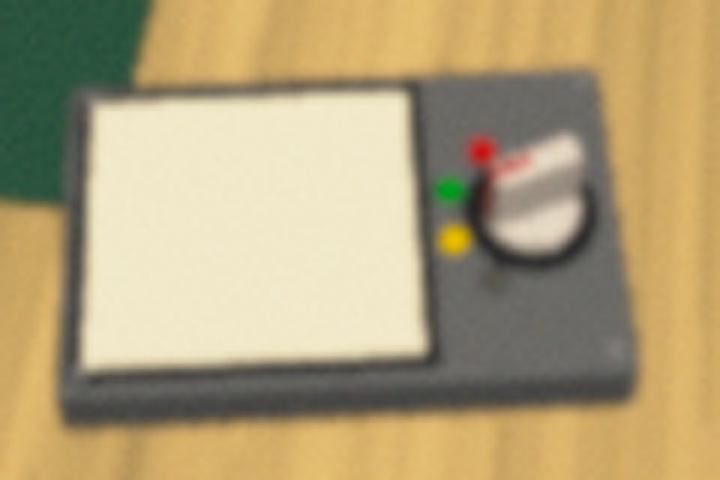

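View pics/s0_c260_185.png

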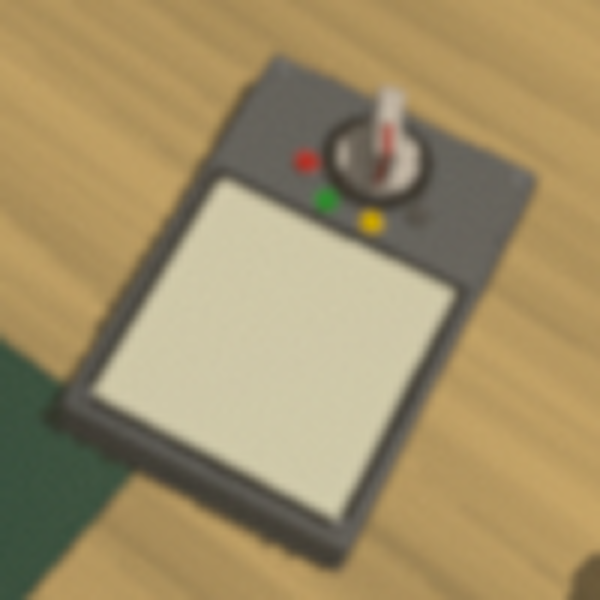

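Run:
```python
from h import *
z=load('d0'); s=load('s0')
f=lambda z,x0,y0,u,v,h:np.round(atz(z,x0+u/6,y0+v/6,h)[:2],4)
print('panel d0',[f(z,200,230,u,v,.035) for u,v in [(88,100),(408,88),(430,357),(82,370)]])
print('panel s0',[f(s,260,185,u,v,.035) for u,v in [(345,520),(460,290),(222,178),(92,392)]])
print('box top d0',[f(z,200,230,u,v,.035) for u,v in [(75,95),(595,75),(635,378),(65,402)]])
print('box top s0',[f(s,260,185,u,v,.035) for u,v in [(278,57),(535,182)]])
for n,(u,v) in dict(red=(481,152),green=(449,190),yel=(455,240),grey=(493,280)).items(): print(n,f(z,200,230,u,v,.035))
for n,(u,v) in dict(red=(307,161),green=(327,200),yel=(371,222),grey=(417,215)).items(): print(n,f(s,260,185,u,v,.035))
print('bar d0 top ends',[f(z,200,230,u,v,.079) for u,v in [(490,172),(580,140)]])
print('bar s0 top ends',[f(s,260,185,u,v,.079) for u,v in [(385,130),(390,95)]])
# plate
print('plate d0',[f(z,235,140,u,v,.036) for u,v in [(203,95),(277,97),(180,232),(262,210)]])
print('stand disc d0',[f(z,235,140,u,v,.006) for u,v in [(117,205),(342,205),(230,280)]])
for nm,h,(u,v) in [('jar',.075,(234,347)),('torch',.03,(316,127)),('pbox',.045,(265,112))]: print(nm,atz(z,u,v,h).round(3), pt(z,u,v).round(3))
```

```text
panel d0 [array([0.6409, 0.1622]), array([0.4931, 0.1374]), array([0.4689, 0.2751]), array([0.6151, 0.2989])]
panel s0 [array([0.6171, 0.303 ]), array([0.4731, 0.2765]), array([0.498 , 0.1412]), array([0.6423, 0.1654])]
box top d0 [array([0.6475, 0.1601]), array([0.4063, 0.1195]), array([0.3817, 0.2745]), array([0.6192, 0.3144])]
box top s0 [array([0.4147, 0.1189]), array([0.3919, 0.2717])]
red [0.4561 0.1689]
green [0.4687 0.191 ]
yel [0.4636 0.2166]
grey [0.4453 0.2347]
red [0.4599 0.1701]
green [0.473  0.1923]
yel [0.4691 0.2179]
grey [0.4498 0.2343]
bar d0 top ends [array([0.4506, 0.2081]), array([0.4129, 0.187 ])]
bar s0 top ends [array([0.4439, 0.2013]), array([0.424 , 0.1912])]
plate d0 [array([ 0.5305, -0.2399]), array([ 0.4872, -0.2433]), array([ 0.5311, -0.1242]), array([ 0.4877, -0.147 ])]
stand disc d0 [array([ 0.5728, -0.1725]), array([ 0.4439, -0.188 ]), array([ 0.5022, -0.12  ])]
jar [0.535 0.445 0.075] [0.535 0.446 0.076]
torch [ 0.368 -0.437  0.03 ] [ 0.367 -0.445  0.025]
pbox [ 0.572 -0.492  0.045] [ 0.572 -0.491  0.045]
```

Side crops: the stand plate at d0 (273,168) has its frosted end towards the camera (+y), and its notch is on the right. The selector pointer is at about 0.34 rad CCW from the box x axis, so it sits at about 0.7 (yellow). It needs 40° clockwise to reach green. Next I'll hover over it with the jaws across the bar.

{"api": "drive_tool", "payload": {
  "moves": [
    [[0.198,-0.192,0.04,0,0,60,1],[0.198,-0.192,0.04,0,0,60,1],[0.198,-0.192,0.04,0,0,60,1],[0.198,-0.192,0.04,0,0,60,1],[0.198,-0.192,0.04,0,0,60,1],[0.198,-0.192,0.04,0,0,60,1],[0.198,-0.192,0.04,0,0,60,1],[0.198,-0.192,0.04,0,0,60,1]]
  ]
}}

```text
time_s: 0.95
tool_pos: [0.4322, 0.1986, 0.1885]
orientation: [3.035, 0.812, -0.0]
contact_force: [0.1, -0.7, 0.5]
finger_gap: 1.0
```

Run:
```python
from h import *
s=arm.get_state(); print(s['tool_pos'],s['orientation'],s['qd'].round(3),s['qpos'].round(2))
print(Ro.from_rotvec(s['orientation']).as_matrix().round(3))
shot('wrist','w1'); shot('scene','s1'); shot('side','d1')
crop('s1',260,185,360,285,6)
crop('d1',235,140,315,210,9)
```

```text
[0.4322316  0.19864568 0.18848005] [ 3.03477106e+00  8.11855825e-01 -4.26838101e-04] [-0.029  0.006 -0.019 -0.003 -0.001  0.043] [ 0.43  0.17  1.98 -0.    0.99  1.48]
[[ 0.866  0.499 -0.   ]
 [ 0.499 -0.866 -0.   ]
 [-0.     0.    -1.   ]]
```

View pics/w1.png

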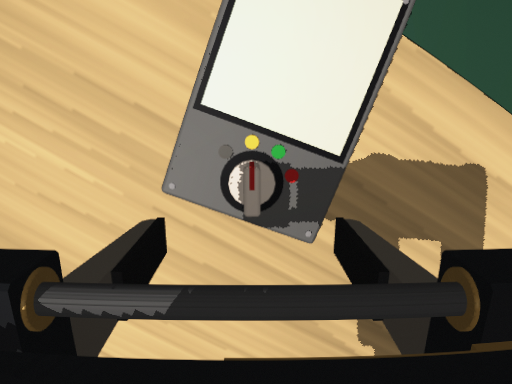

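View pics/d1_c235_140.png

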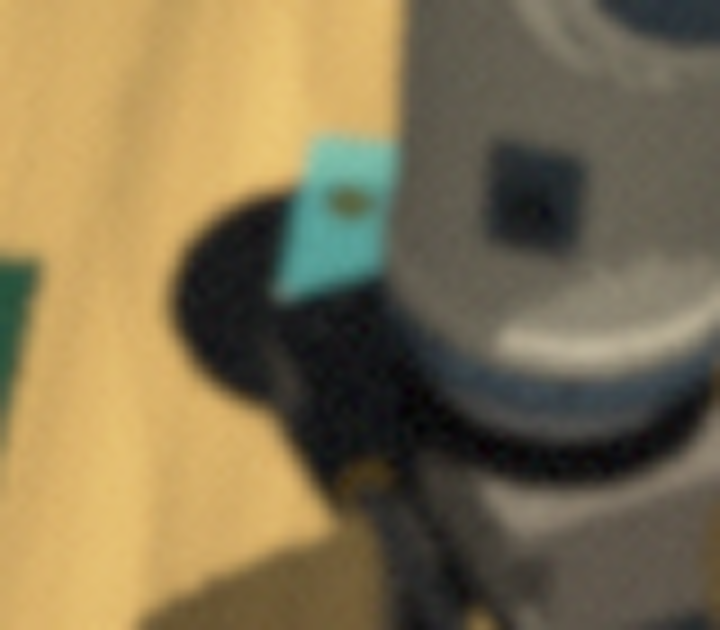

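Wrist view: the selector bar runs from (252,163) to (252,214) and lines up with the jaws. Its red pointer end points at the yellow dot (252,142), green is at (278,152). I'll refine its position and the panel's from this view.

Run:
```python
from h import *
z=load('w1'); crop('w1',150,90,350,250,4)
print(z['d'][175,252],z['d'][190,252],pt(z,252,185).round(4))
print('axis proj',[proj(z,(.4328,.1991,h)) for h in (.079,.043)])
```

```text
0.26883414 0.27158046 [0.4396 0.2004 0.0803]
axis proj [(249.17664503951997, 192.39821042221976), (249.28552376740308, 183.09448023486908)]
```

View pics/w1_c150_90.png

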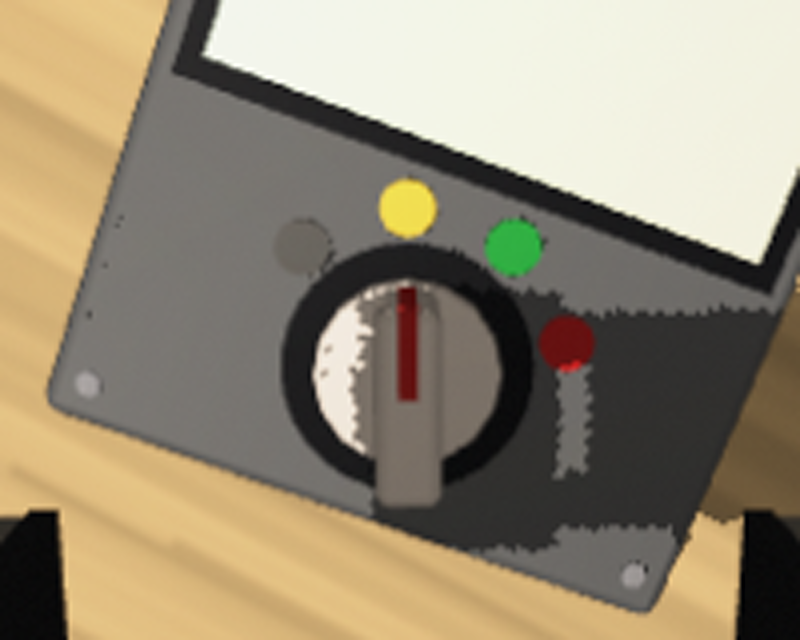

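Run:
```python
from h import *
z=load('w1')
f=lambda u,v,h:atz(z,150+u/4,90+v/4,h)[:2]
far,near=f(408,290,.079),f(408,503,.079); print('bar',far,near,(far+near)/2,np.linalg.norm(far-near),np.arctan2(*(far-near)[::-1]))
print('ring',f(407,366,.035)); a,b=f(52,400,.035),f(648,610,.035); print('box near corners',a,b,np.linalg.norm(a-b),np.arctan2(*(a-b)[::-1])-np.pi/2)
print('panel near corners', f(205,57,.035),f(765,265,.035))
print('side widths', f(375,480,.079),f(440,480,.079))
```

```text
bar [0.45532466 0.20944828] [0.4166115  0.18707289] [0.43596808 0.19826059] 0.044714279562178466 0.5240703107219277
ring [0.43379287 0.19700238]
box near corners [0.38417724 0.26654877] [0.41007623 0.11405816] 0.1546743076503366 0.16823457826044752
panel near corners [0.47283061 0.27224441] [0.49661339 0.13649615]
side widths [0.4175224  0.19550282] [0.42425148 0.18382536]
```

{"api": "drive_tool", "payload": {
  "moves": [
    [[0.001,0,0.05,0,0,0,1],[0.001,0,0.1,0,0,0,1],[0.001,0,0.126,0,0,0,1],[0.001,0,0.126,0,0,0,1],[0.001,0,0.126,0,0,0,0],[0.001,0,0.126,0,0,0,0],[0.001,0,0.126,0,0,0,0],[0.001,0,0.126,0,0,0,0]]
  ],
  "force": 30
}}

```text
time_s: 1.9
tool_pos: [0.4347, 0.1988, 0.0638]
orientation: [-3.034, -0.813, -0.004]
contact_force: [-0.4, 0.0, -0.4]
finger_gap: 0.678
```

{"api": "drive_tool", "payload": {
  "moves": [
    [[0,0,0,0,0,0,0],[0,0,0,0,0,0,0],[0,0,0,0,0,0,0],[0,0,0,0,0,0,0],[0,0,0,0,0,0,0],[0,0,0,0,0,0,0],[0,0,0,0,0,0,0],[0,0,0,0,0,0,0]]
  ]
}}

```text
time_s: 2.7
tool_pos: [0.4341, 0.1981, 0.0626]
orientation: [3.034, 0.814, 0.0]
contact_force: [2.0, -4.9, 1.1]
finger_gap: 0.153
```

Gripped: the gap is 0.153, or 14 mm. Now I'll turn it 40° clockwise.

{"api": "drive_tool", "payload": {
  "moves": [
    [[0,0,0,0,0,8,0],[0,0,0,0,0,16,0],[0,0,0,0,0,24,0],[0,0,0,0,0,32,0],[0,0,0,0,0,40,0],[0,0,0,0,0,40,0],[0,0,0,0,0,40,0],[0,0,0,0,0,40,0]]
  ]
}}

```text
time_s: 3.5
tool_pos: [0.4342, 0.1972, 0.0625]
orientation: [3.128, -0.272, 0.001]
contact_force: [3.7, -11.5, 1.9]
finger_gap: 0.151
```

{"api": "drive_tool", "payload": {
  "moves": [
    [[0,0,0,0,0,0,1],[0,0,0,0,0,0,1],[0,0,0,0,0,0,1],[0,0,0,0,0,0,1],[0,0,0,0,0,0,1],[0,0,0,0,0,0,1],[0,0,0,0,0,0,1],[0,0,0,0,0,0,1]]
  ]
}}

```text
time_s: 4.3
tool_pos: [0.4339, 0.1986, 0.0626]
orientation: [-3.13, 0.274, -0.0]
contact_force: [0.9, 0.2, 0.8]
finger_gap: 0.822
```

{"api": "drive_tool", "payload": {
  "moves": [
    [[0,0,-0.04,0,0,0,1],[0,0,-0.08,0,0,0,1],[0,0,-0.12,0,0,0,1],[0,0,-0.14,0,0,0,1],[0,0,-0.14,0,0,0,1],[0,0,-0.14,0,0,0,1]]
  ]
}}

```text
time_s: 4.9
tool_pos: [0.4337, 0.1984, 0.2023]
orientation: [-3.129, 0.274, -0.001]
contact_force: [-0.2, -0.3, -0.6]
finger_gap: 1.002
```

Run:
```python
from h import *
s=arm.get_state(); print(s['tool_pos'],s['qpos'].round(2))
print(Ro.from_rotvec(s['orientation']).as_matrix().round(3))
shot('wrist','w2')
```

```text
[0.43371623 0.19842341 0.20232504] [ 0.43  0.15  1.97 -0.    1.02  2.17]
[[ 0.985 -0.174  0.   ]
 [-0.174 -0.985  0.   ]
 [ 0.    -0.    -1.   ]]
```

View pics/w2.png

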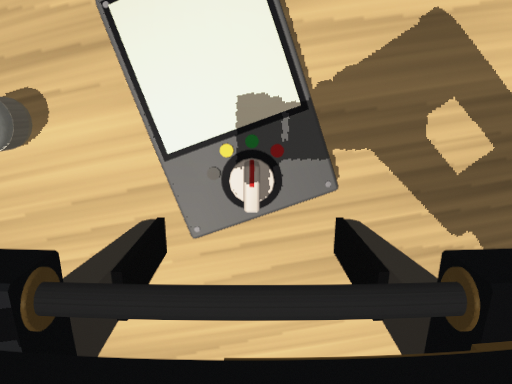

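The selector now points at the green dot (252,142). Next is a hover over the stand plate.

{"api": "drive_tool", "payload": {
  "moves": [
    [[0.147,0.4,0,0,0,-100,1],[0.147,0.4,0,0,0,-100,1],[0.147,0.4,0,0,0,-100,1],[0.147,0.4,0,0,0,-100,1],[0.147,0.4,0,0,0,-100,1],[0.147,0.4,0,0,0,-100,1],[0.147,0.4,0,0,0,-100,1],[0.147,0.4,0,0,0,-100,1]]
  ]
}}

```text
time_s: 5.75
tool_pos: [0.4955, -0.1462, 0.2007]
orientation: [-2.842, -1.334, 0.003]
contact_force: [0.8, 0.1, -0.6]
finger_gap: 0.998
```

Run:
```python
from h import *
s=arm.get_state(); print(s['tool_pos'],s['qpos'].round(2))
print(Ro.from_rotvec(s['orientation']).as_matrix().round(3))
```

```text
[ 0.49548162 -0.14621736  0.20072942] [-0.29  0.22  1.89  0.    1.04  0.4 ]
[[ 0.639  0.769 -0.003]
 [ 0.769 -0.639  0.001]
 [-0.001 -0.003 -1.   ]]
```

{"api": "drive_tool", "payload": {
  "moves": [
    [[-0.048,0.058,0,0,0,-40,1],[-0.048,0.058,0,0,0,-40,1],[-0.048,0.058,0,0,0,-40,1],[-0.048,0.058,0,0,0,-40,1],[-0.048,0.058,0,0,0,-40,1],[-0.048,0.058,0,0,0,-40,1],[-0.048,0.058,0,0,0,-40,1]]
  ]
}}

```text
time_s: 6.45
tool_pos: [0.5094, -0.2184, 0.2013]
orientation: [-2.224, -2.216, 0.001]
contact_force: [0.3, -0.1, 0.3]
finger_gap: 0.995
```

Run:
```python
from h import *
s=arm.get_state(); print(s['tool_pos'],s['qpos'].round(2))
print(Ro.from_rotvec(s['orientation']).as_matrix().round(3))
shot('wrist','w3')
```

```text
[ 0.50938552 -0.21843038  0.20126092] [-0.41  0.27  1.81  0.    1.06 -0.4 ]
[[ 0.004  1.    -0.002]
 [ 1.    -0.004  0.001]
 [ 0.001 -0.002 -1.   ]]
```

View pics/w3.png

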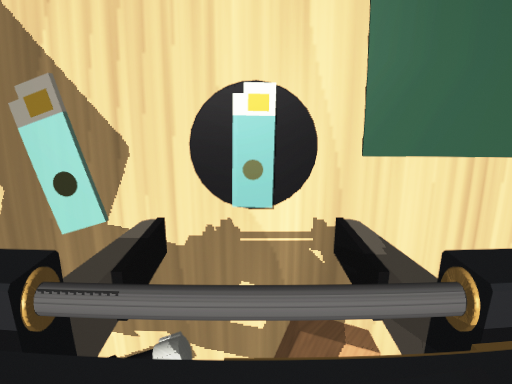

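The wrist view shows the stand plate from (233,93) and (276,83) down to (233,206) and (273,208). The frosted end with its label is at the top (+y), and the notch is top-left. A slightly larger decoy lies loose at (62,155). I'll check in a close crop and measure.

Run:
```python
from h import *
crop('w3',185,75,325,215,4)
```

```text
(no output)
```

View pics/w3_c185_75.png

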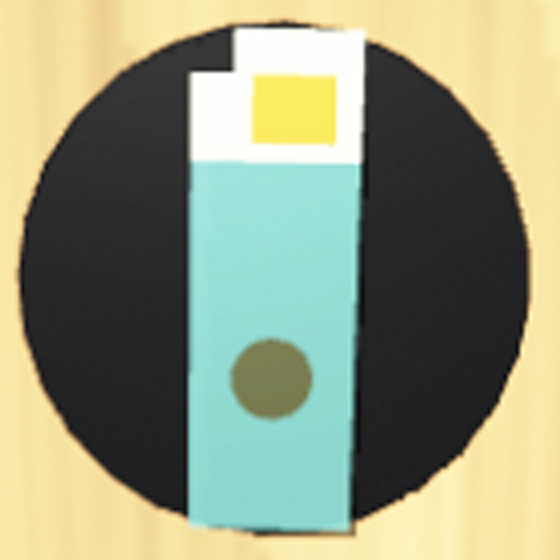

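Run:
```python
from h import *
z=load('w3')
f=lambda u,v,h=.036:atz(z,185+u/4,75+v/4,h)[:2]
a,b,c,d=f(235,29),f(366,31),f(189,521),f(351,527); n=f(190,72)
print(a,b,c,d,n)
fm=b; # right side line b-d
ax=(b-d)/np.linalg.norm(b-d); print('len',np.linalg.norm(b-d),'width',np.linalg.norm(c-d),'ang',np.degrees(np.arctan2(ax[1],ax[0])), 'left ang',np.degrees(np.arctan2(*(n-c)[::-1])))
perp=np.array([-ax[1],ax[0]]); print('mid',(b+d)/2+perp*.02, 'from c', c+ax*.06-perp*.02)
th=np.linspace(0,2*np.pi,1); print('disc',[f(u,v,.006) for u,v in [(19,270),(529,272)]])
print(pt(z,185+270/4,75+250/4))
```

```text
[ 0.50445842 -0.12683076] [ 0.5347875  -0.12734975] [ 0.49206425 -0.24495205] [ 0.53257317 -0.24664104] [ 0.49391359 -0.13648337]
len 0.11931184004178386 width 0.04054411461479023 ang 88.93657554111695 left ang 89.0232255346175
mid [ 0.51368378 -0.18662421] from c [ 0.51317436 -0.18533357]
disc [array([ 0.44670112, -0.18495757]), array([ 0.58061253, -0.18592449])]
[ 0.5124439  -0.17786566  0.03584924]
```

The plate measures 119 x 40.5 mm, so it is the small one. Its mid is at (0.513,-0.186) with x at 89°. Now I'll descend and grip.

{"api": "drive_tool", "payload": {
  "moves": [
    [[0.03,0.004,0.05,0,0,1,1],[0.0325,0.004,0.1,0,0,1,1],[0.0325,0.004,0.14,0,0,1,1],[0.0325,0.004,0.16,0,0,1,1],[0.0325,0.004,0.172,0,0,1,1],[0.0325,0.004,0.172,0,0,1,1],[0.0325,0.004,0.172,0,0,1,1]]
  ]
}}

```text
time_s: 7.2
tool_pos: [0.5147, -0.1865, 0.0314]
orientation: [2.241, 2.2, 0.001]
contact_force: [0.6, -0.1, -0.4]
finger_gap: 0.998
```

{"api": "drive_tool", "payload": {
  "moves": [
    [[0,0,0,0,0,0,0],[0,0,0,0,0,0,0],[0,0,0,0,0,0,0],[0,0,0,0,0,0,0],[0,0,0,0,0,0,0],[0,0,0,0,0,0,0],[0,0,0,0,0,0,0],[0,0,0,0,0,0,0]]
  ],
  "force": 25
}}

```text
time_s: 8.0
tool_pos: [0.514, -0.1862, 0.0306]
orientation: [-2.241, -2.202, 0.0]
contact_force: [0.6, 0.1, 1.3]
finger_gap: 0.433
```

The gap is 0.433, or 40 mm, so the plate is gripped across its width. Now I'll lift it.

{"api": "drive_tool", "payload": {
  "moves": [
    [[0,0,0,0,0,0,0],[0,0,-0.02,0,0,0,0],[0,0,-0.05,0,0,0,0],[0,0,-0.09,0,0,0,0],[0,0,-0.13,0,0,0,0],[0,0,-0.17,0,0,0,0],[0,0,-0.17,0,0,0,0],[0,0,-0.17,0,0,0,0]]
  ]
}}

```text
time_s: 8.8
tool_pos: [0.5143, -0.1864, 0.2013]
orientation: [2.24, 2.2, 0.001]
contact_force: [-0.3, 1.1, -0.9]
finger_gap: 0.428
```

Run:
```python
from h import *
s=arm.get_state(); p=s['tool_pos'];R=Ro.from_rotvec(s['orientation']).as_matrix(); print(p,s['finger_gap']); print(R.round(3))
shot('wrist','w4')
# target: plate yaw .168, slope 30deg, centre panel_mid+0.1; plate = tool x along plate x, y flipped
pm=np.array([.5565,.219,.035])
yaw=np.radians(9.6); 
R0=R.T@R
# plate frame wrt tool assumed: plate x=tool x, plate y=-tool y, plate z=-tool z
P=Ro.from_euler('ZY',[yaw,-np.radians(30)]).as_matrix()
T=P@np.diag([1,-1,-1.])
print('plate x',P[:,0])
tcp=pm+[0,0,.1]+T[:,2]*0.0025
print('tcp goal',tcp)
d=R.T@(tcp-p); print('shift',d.round(4)); print('rotvec deg',np.degrees(Ro.from_matrix(R.T@T).as_rotvec()).round(2))
# two-stage: yaw only
T1=Ro.from_euler('Z',yaw).as_matrix()@np.diag([1,-1,-1.]); print('stage1',np.degrees(Ro.from_matrix(R.T@T1).as_rotvec()).round(2))
```

```text
[ 0.51434473 -0.18635206  0.20128458] 0.42771987045066345
[[ 0.018  1.     0.002]
 [ 1.    -0.018 -0.001]
 [-0.001  0.002 -1.   ]]
plate x [0.85389762 0.14442597 0.5       ]
tcp goal [0.5577325  0.21920846 0.13283494]
shift [0.4063 0.0361 0.0683]
rotvec deg [-20.64  24.96  77.46]
stage1 [ 1.100e-01 -4.000e-02  7.938e+01]
```

View pics/w4.png

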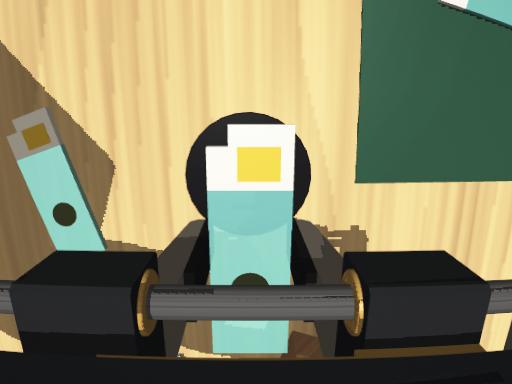

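The plate is held between the pads, with the frosted end and its label at (250,158), the notch on the upper left, and level. Stage 1 is to carry it across and yaw it.

{"api": "drive_tool", "payload": {
  "moves": [
    [[0.04,0.004,0,0,0,8,0],[0.08,0.008,0,0,0,16,0],[0.12,0.012,0,0,0,24,0],[0.16,0.016,0,0,0,32,0],[0.2,0.02,0,0,0,40,0],[0.24,0.024,0,0,0,48,0],[0.28,0.028,0,0,0,56,0],[0.32,0.03,0,0,0,64,0]]
  ]
}}

```text
time_s: 9.65
tool_pos: [0.5487, 0.1346, 0.1985]
orientation: [3.069, 0.671, -0.005]
contact_force: [0.8, 0.2, -1.3]
finger_gap: 0.429
```

```bash
cat > g.py <<'E'
from h import *
s=arm.get_state(); p=s['tool_pos'];R=Ro.from_rotvec(s['orientation']).as_matrix(); print(p,s['finger_gap'],s['qpos'].round(2)); print(R.round(3))
pm=np.array([.5565,.219,.035])
yaw=np.radians(9.6)
for sl in (0,30):
    P=Ro.from_euler('ZY',[yaw,-np.radians(sl)]).as_matrix(); T=P@np.diag([1,-1,-1.])
    tcp=pm+[0,0,.1+(.04 if sl==0 else 0)]+T[:,2]*0.0025
    print(sl,'shift',(R.T@(tcp-p)).round(4),'rotvec deg',np.degrees(Ro.from_matrix(R.T@T).as_rotvec()).round(2))
E
python3 g.py
```

```text
[0.54867086 0.13464017 0.19848201] 0.4294930265040492 [ 0.24  0.29  1.79 -0.    1.06  1.38]
[[ 0.909  0.417 -0.003]
 [ 0.417 -0.909 -0.001]
 [-0.003 -0.001 -1.   ]]
0 shift [ 0.0424 -0.0734  0.0259] rotvec deg [-1.000e-02  1.900e-01  1.505e+01]
30 shift [ 0.0437 -0.073   0.0656] rotvec deg [-3.95 30.01 14.71]
```

{"api": "drive_tool", "payload": {
  "moves": [
    [[0.02,-0.03,0,-0.5,4,4,0],[0.03,-0.05,0.01,-1,8,8,0],[0.04,-0.065,0.02,-2,14,11,0],[0.0437,-0.073,0.035,-3,20,13,0],[0.0437,-0.073,0.05,-3.5,26,14,0],[0.0437,-0.073,0.065,-3.95,30,14.7,0],[0.0437,-0.073,0.065,-3.95,30,14.7,0],[0.0437,-0.073,0.065,-3.95,30,14.7,0]]
  ]
}}

```text
time_s: 10.45
tool_pos: [0.5558, 0.217, 0.1324]
orientation: [-2.983, -0.261, -0.795]
contact_force: [-0.3, 0.3, 0.0]
finger_gap: 0.427
```

```bash
python3 g.py
python3 - <<'E'
from h import *
shot('wrist','w5');shot('scene','s5');shot('side','d5')
crop('d5',190,190,330,310,5);crop('s5',230,160,370,290,5)
E
```

```text
[0.55579015 0.21698891 0.13235081] 0.4266211782550479 [ 0.45  0.26  2.16 -0.57  0.25  2.37]
[[ 0.854  0.174  0.49 ]
 [ 0.151 -0.985  0.085]
 [ 0.498  0.001 -0.867]]
0 shift [ 0.0209 -0.0018 -0.0343] rotvec deg [ -0.03 -29.85   0.41]
30 shift [ 0.0022 -0.0018  0.0007] rotvec deg [-0.13  0.15  0.38]
```

View pics/w5.png

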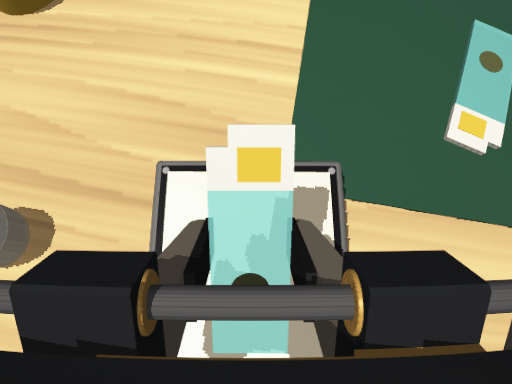

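View pics/d5_c190_190.png

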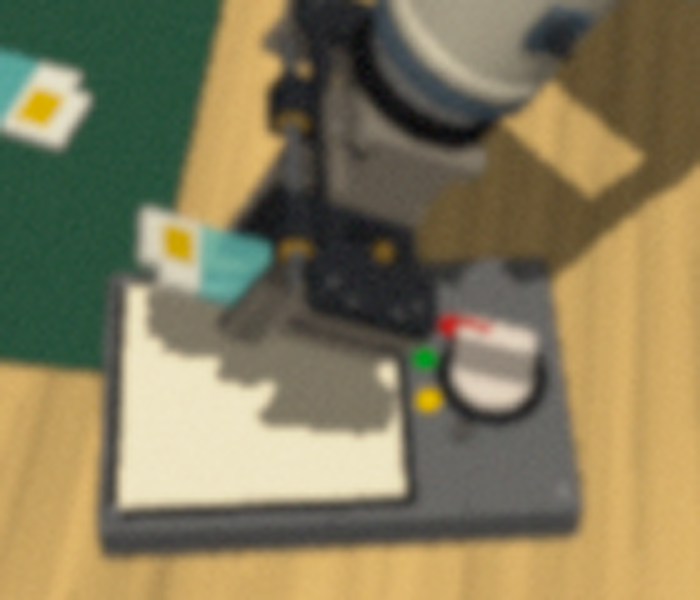

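View pics/s5_c230_160.png

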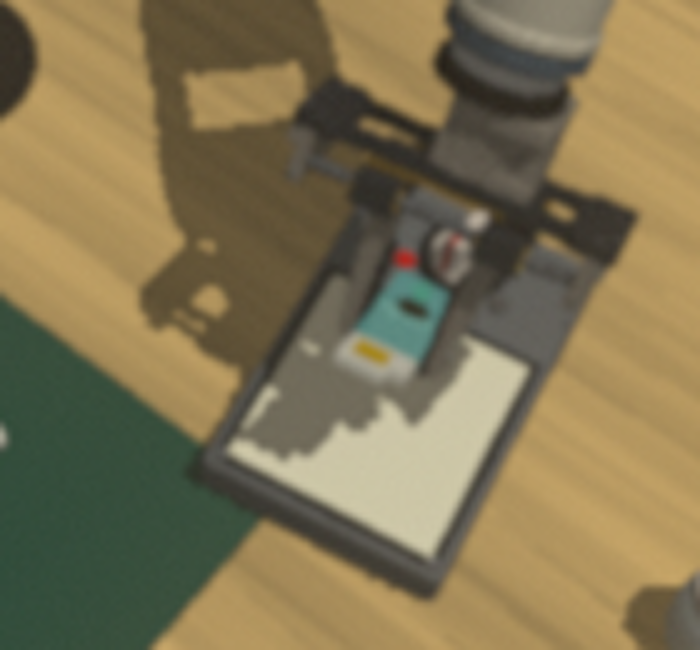

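The plate has not shifted in the grip: the label sits on the same wrist pixels as before the move. The plate is centred at column 251 between the panel's far corners at 160 and 340. The selector still points at green in the side view. I'll let it settle and do a last check.

{"api": "drive_tool", "payload": {
  "moves": [
    [[0.002,-0.0015,0,0,0,0,0],[0.002,-0.0015,0,0,0,0,0],[0.002,-0.0015,0,0,0,0,0],[0.002,-0.0015,0,0,0,0,0],[0.002,-0.0015,0,0,0,0,0],[0.002,-0.0015,0,0,0,0,0]]
  ]
}}

```text
time_s: 11.2
tool_pos: [0.5599, 0.2195, 0.1367]
orientation: [-2.979, -0.259, -0.803]
contact_force: [-0.3, -0.8, 0.3]
finger_gap: 0.429
```

```bash
python3 g.py
python3 - <<'E'
from h import *
shot('wrist','w6'); z=load('w6')
M=Ro.from_euler('z',.168).as_matrix(); pm=np.array([.5565,.219,.035])
for n,(u,v) in dict(fl=(232,128),fr=(291,128),midl=(214,210),midr=(288,210),clearL=(218,345),clearR=(283,345)).items(): print(n,(M.T@(pt(z,u,v)-pm)).round(4))
print(arm.get_state()['qd'].round(3),arm.get_state()['contact_force'])
E
```

```text
[0.5599208  0.21954728 0.13667995] 0.4290085789255465 [ 0.45  0.26  2.15 -0.57  0.26  2.36]
[[ 0.852  0.172  0.495]
 [ 0.149 -0.985  0.087]
 [ 0.503 -0.    -0.864]]
0 shift [ 0.015  -0.0001 -0.0327] rotvec deg [ -0.1  -30.18   0.32]
30 shift [-0.0038 -0.      0.0022] rotvec deg [-0.18 -0.18  0.28]
fl [0.0514 0.0078 0.1357]
fr [ 0.0515 -0.0184  0.1359]
midl [0.0185 0.0166 0.1167]
midr [ 0.0189 -0.0183  0.116 ]
clearL [-0.0464  0.0163  0.0796]
clearR [-0.0463 -0.0182  0.0792]
[ 0.001  0.001 -0.     0.001  0.002  0.002] [ 0.29000263 -0.20283723 -0.32427153]
```

```bash
python3 -c "
from h import *
print(arm.hand_in())"
```

```text
the job is handed in; nothing more can be done
None
```

I turned the selector from yellow to green and let go of it. Then I lifted the smallest plate off the round stand and handed the job in, at about 11 s of the 51 s, with the plate held over the light panel.

- **Selector:** the wrist view after release showed the pointer on the green dot. The side view at the end still showed it near green.
- **Plate position:** depth readings put points near the two ends at about x = +51 mm (frosted) and -46 mm (clear) from the panel centre. The side edges were about 17 mm either side of the centre line, and the plate's centre was about 10 cm above the panel.
- **Plate attitude:** the slope was about 30° with the frosted end high and towards the panel's far edge. The label was up and the plate was level from side to side.
- **Grip:** the gap was 0.43, or about 40 mm, and the plate had not slipped. Joint speeds and the outside force on the tool were about zero.

One small disagreement: the last settling move left the tool about 4 mm from its aim, well inside the limits. I did not measure the jar, torch and cardboard box again at the end. The arm's path stayed clear of where I had located them.

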